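# Clamp a ceramic plate on the sloping rest with a trigger clamp

## Task

Take the taller of the two ceramic plates out of the slotted rack, stand it gently in the holder in front of the clamp with its lower edge behind the lip and its back leaning on the sloping rest, and let go of it. Then pump the clamp's trigger towards its handle, one full squeeze after another, until the rubber foot presses on the plate, and stop there (one squeeze too many is harmless, two can crack it). Finish while holding the trigger squeezed so that the foot goes on pressing the plate; move the clamp's rod and foot by the trigger only, and leave everything else where it is.

Things in the scene. Friction and masses are not known exactly. Their poses are not given: they have to be found in the camera images.
- plate: The taller white ceramic plate, 8 mm thick (own x), 70 mm wide (own y), 130 mm high (own z), 0.26 kg, fragile. Origin: centre of its lower edge face. It starts upright in one of the two slots of the rack, its lower edge 8 mm above the bench; the slot holds its lowest 22 mm loosely (1 mm each side). Which of the two slots varies.
- plate_top (a point): Centre of the taller plate's upper edge face, 130 mm from its origin along its z.
- short_plate: The shorter white ceramic plate, 8 x 70 x 85 mm, in the other slot of the rack, 72 mm beside the taller one. Leave it there.
- clamp: Trigger clamp on a black breadboard (380 x 160 x 12 mm), fixed. Origin on the bench below it; x: the way rod and foot advance; z up. Cheeks up to z = 130 mm. Above stand the fixed handle (10 mm thick in x, 26 wide, top z = 201, rear face x = -22 mm) and, ahead of it, the steel trigger. Squeeze both together along x from above: 46 mm over both released, 25 mm fully squeezed; only the trigger moves.
- handle_rear (a point): Centre of the rear face of the clamp's fixed handle at z = 182 mm, where a finger bears.
- trigger_pad (a point): Centre of the front face of the trigger (8 mm thick, 26 mm wide, upper end at z = 202 mm), where the other finger bears; z = 180 mm when released. It moves with the trigger: 21 mm towards the handle (clamp -x) in a full squeeze.
- trigger (a joint): Trigger angle (rad): 0 released, 0.32 fully squeezed (a stop). A spring of 3 to 4 N at the pad brings it back. A squeeze past 0.29 pushes the rod one tooth (8 mm) forward and latches; a shorter one does not latch. It must come back below 0.03 to catch the next tooth. With the foot pressing it takes up to about 15 N at the pad.
- rod (a joint): Advance of the toothed clamp rod (m): starts at 0, about 0.008 more with each full squeeze (while squeezed up to 3 mm farther than after release), at most 0.064. It cannot go back.
- foot (a joint): How far the sprung grey rubber foot is pushed back on the rod's end (m): 0 while it touches nothing, and it grows only as it presses. Force on the plate: 2 N at first touch plus 1 N per mm.
- foot_nose (a point): Foremost point of the rubber foot (26 mm across, round nose), 53 mm above the bench; starts 135 mm in clamp x. Depending on the start it is 15 to 47 mm short of the leaning plate.
- rest: Aluminium holder on the breadboard before the foot, distance varies. Axes as the clamp's. Origin 12 mm above the bench. Floor top at z = 6 mm. The sloping rest rises from x = 0, leaning 15 degrees from upright towards +x (88 mm wide, top at z = 80). The lip, 10 mm high over the floor, crosses the front, inner face at x = -13.5 mm: a pocket 13.5 mm wide, 100 mm long, for the plate's lower edge.
- seat (a point): Where the plate's origin comes to lie when it leans flat on the sloping rest: on the holder's middle, x = -4 mm, 7 mm above the holder's origin. Same axes as the holder.
- waveguide: Bystander: short brass waveguide piece, 82 x 25 x 25 mm, on the breadboard beside the clamp.
- adapter: Bystander: knurled brass adapter, 22 mm across, 32 mm high, on the breadboard behind the clamp.
- jar: Bystander: small glass jar, 52 mm across, 60 mm high.
- driver: Bystander: screwdriver, 170 mm long.
- eyepiece: Bystander: black eyepiece, 38 mm across, 55 mm high.
- slide_box: Bystander: grey slide box, 80 x 55 x 30 mm.

How it is judged:
On the way, in this order (a step that is already met when the one before it is completed fails the run):
1. the taller plate stands in the holder, lower edge behind the lip, leaning on the sloping rest, and is let go (angle between plate's own z axis and vertical between 0.19 and 0.4 rad and x of plate in the frame of seat between -0.01 and 0.006 m and y of plate in the frame of seat between -0.02 and 0.02 m and z of plate in the frame of seat below 0.008 m and x of plate_top in the frame of seat above 0.015 m and angle between the y axis of plate and the y axis of rest, either way round below 0.15 rad and contact force between plate and rest above 0.3 N and contact force between the fingers and plate below 0.1 N), for 0.3 s.
2. the trigger is pumped until the foot presses on the plate (contact force between foot and plate above 1.5 N and value of joint rod above 0.01 m), for 0.2 s.
At the end, for the whole second after the job is handed in: The taller plate leans on the sloping rest (11 to 23 degrees, lower edge in the pocket, within 20 mm of its middle and 0.15 rad of square), free of the fingers; the foot presses it with 1.5 to 20 N; the fingers still squeeze the trigger (over 0.08 rad and 1 N) (all of step 1 and contact force between foot and plate between 1.5 and 20 N and value of joint trigger above 0.08 rad and contact force between the fingers and trigger above 1 N and linear speed of plate below 0.02 m/s); the arm keeps its last pose, push and grip.
It fails at once if the plate is crushed: the foot presses it with more than 20 N (contact force between foot and plate above 20 N).
It fails at once if the foot or rod is moved by hand (more than 3 N from the robot) instead of by the trigger (contact force between any of the fingers, the arm and rod above 3 N).
It fails at once if the plate is dropped (moves faster than 0.4 m/s while out of the fingers) (linear speed of plate above 0.4 m/s and contact force between the fingers and plate below 0.1 N).
It fails at once if the shorter plate is taken out or pushed over (distance of short_plate from where it was at the start of the episode above 0.03 m).
It fails at once if another thing on the bench is moved more than 30 mm (distance of any of waveguide, adapter, jar, driver, eyepiece, slide_box from where it was at the start of the episode above 0.03 m).
It also fails if it takes over 58 s, if anything falls off the work surface, if the arm or the gripper's body presses on something with over 40 N, if the wrist force passes 120 N, or if a joint passes its speed limit or range.

## Robot

A 7-joint arm with a two-finger parallel gripper is mounted at the origin on the work surface. World frame = base frame: x ahead of the robot, y to its left, z up, the work surface at z = 0. Lengths are in m, angles in rad, forces in N, time in s.
With the tool pointing down it reaches from about 0.425 to 0.925 m from the base axis. Payload 6.8 kg.
Tool frame: the origin (TCP) lies on the centre line of the jaws, within the pads' length; the fingertips stand bot.tip_reach ahead of it and the grasp point (between the pads) lies 3 mm ahead of it (bot.tip_reach is the distance from the TCP to the fingertips, in m); z points along the fingers, y is the line along which they close (so a half turn about z gives the same grasp; the last joint's range is limited). The gripper opens to 85 mm and grips with 20 to 120 N. Pads are 22 mm wide; open, the fingers measure 114 mm over their backs; the gripper's body (76 mm by 85 mm) begins 54 mm behind the grasp point. The pads swing forward as they close: fully open they stand 13 mm farther back than shut.
Start: joints at [-1.368, 0.477, 0.022, 1.555, -0.011, 1.109, -0.083], TCP at [0.206, 0.643, 0.214] pointing down, gripper open.
Joint ranges: [-2.96, 2.96], [-0.34, 2.1], [-1.41, 1.46], [0.24, 2.44], [-1.37, 4.51], [0.17, 1.92], [-2.96, 2.96]. Speed limits (rad/s): [2.39, 2.39, 3.14, 3.14, 3.14, 3.14, 3.14].

## Interface

Orientations are given as a unit quaternion [w, x, y, z].
In Python, from station import bot gives the robot as it stands.
- The arm moves only by the tool jog_arm, never from a script. Its argument "deltas" is a list of rows, each a list of 7 numbers: the shift along the world's x, y, z in m, then the turn, a rotation vector about the world's x, y, z in rad, then the opening, from 0 (shut) to 1 (fully open). In form: [[x, y, z, rx, ry, rz, grip], ...]. A call has 1 to 10 rows; each row shifts and turns the commanded pose from where the row before left it; what a row does not reach is not made up. A row lasts 1/10 s, in which the tool goes at most 50 mm and 8.59 degrees, less where a joint would pass 70% of its speed; a pose out of reach is approached as far as the arm can. A call with a gripper value outside its range is refused whole. The fingers move at their own pace and stop on an object; "newtons" is the grip in N (left out, the last holds). Time passes only in rows, so rows that do not move let the fingers close. It gives the time, the measured TCP pose, the force, the opening and the grip force at its end, in the units of the state.
- bot.get_obs(): the state, without advancing time (a new reading comes with each control period).
- bot.read_camera(name): name is "scene" or "top"; returns a dict with "img" (480x640x3 uint8, red, green, blue), "K" (3x3 intrinsics, pixels), "eye" and "attitude" of the camera in the world. Camera axes: x right, y down, z forward; pixel columns grow to the right and rows downward; lengths in m; the calibration is good to about 2 mm. A picture is of the moment at which its call begins. There is no depth.
- bot.hand_in(): hands the job in; it is judged then, once.
The state is a dict: "t": time; "q": joint angles; "joint_vel": joint speeds; "joint_torque": joint torques, N m; "eef_pos": TCP position; "tool_rot": TCP orientation; "contact_force": force on the tool from outside, world axes, zero at the start; "torque": the same for the moment, N m; "gripper_width": opening from 0.0 (shut) to 1.0 (fully open); "grasp_force": force on a finger pad.
Only numpy, scipy, OpenCV 4.12 (cv2) and the standard library are available. Lean on these libraries where they do the work, as an engineer would, in place of code of your own. Each camera call takes 0.05 s, during which the arm holds its last target. There are 200 camera calls.

## Working session

There is one attempt and no reset: what is moved stays moved. The work goes in short steps, Python scripts to look and compute and a tool call to move; the robot and the scene stay as the last step left them, time stands still between calls to the robot, and variables do not carry over. Pictures are saved under pics/ and viewed, at most 10 in all, crops included, and the job is handed in when it is done.

Besides the shell and the picture viewer there is one more tool, called as a command line: name --pt "numbers of a row" for each row, then --argument value for the rest. jog_arm: Moves the arm, as the interface text tells. Its arguments: {"type":"object","properties":{"deltas":{"type":"array"},"newtons":{"type":"number"}},"required":["deltas"]}

```bash
mkdir -p pics; ls; python3 - <<'E'
from station import bot
import cv2
for n in("scene","top"):
    r=bot.read_camera(n); cv2.imwrite(f"pics/{n}0.png",r["img"][:,:,::-1]); print(n,r["K"],r["eye"],r["attitude"])
o=bot.get_obs(); print({k:o[k] for k in("t","eef_pos","tool_rot","gripper_width")},bot.tip_reach)
E
```

```text
pics
scene [[546.83057158   0.         318.66396332]
 [  0.         546.83057158 238.55265934]
 [  0.           0.           1.        ]] [ 1.59993396 -0.00813144  0.85921618] [-0.33073403  0.62907233  0.62617089 -0.32061353]
top [[476.54513004   0.         326.51021953]
 [  0.         476.54513004 239.33253431]
 [  0.           0.           1.        ]] [0.48365305 0.01482314 1.06115621] [ 0.04137936 -0.70522932  0.70707429 -0.03138965]
{'t': 0.1, 'eef_pos': array([0.20627279, 0.64211639, 0.21322248]), 'tool_rot': array([-7.21474904e-05,  1.54779243e-01,  9.87948722e-01, -8.38741903e-04]), 'gripper_width': 1.0000826363375686} 0.022
```

View pics/scene0.png

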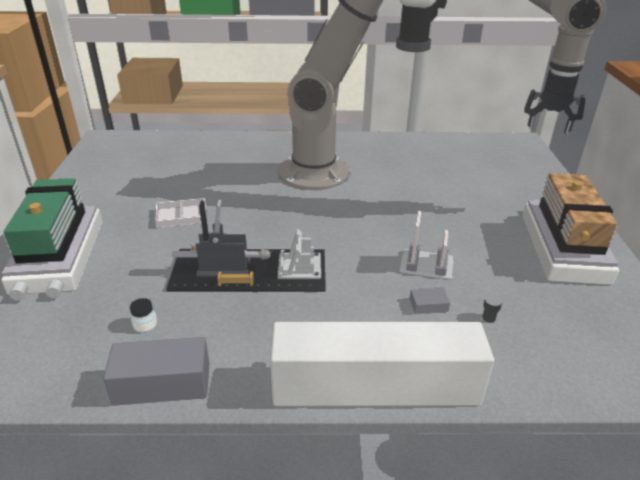

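View pics/top0.png

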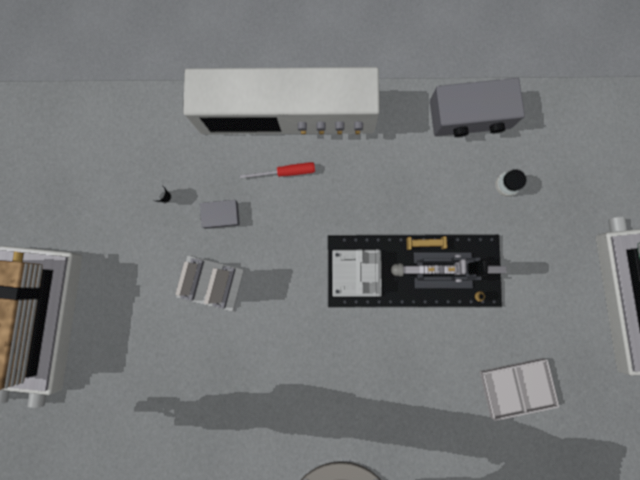

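The scene view shows the rack at about (427,255), with the taller plate on the left at (417,240). The clamp is at (225,250) and the holder at (300,260). In the top view the taller plate is the right-hand one (218,285), and the clamp's axis points image-left. Next I'll enlarge both areas.

```bash
python3 - <<'E'
import cv2,numpy as np
t=cv2.imread("pics/top0.png"); s=cv2.imread("pics/scene0.png")
def crop(im,x,y,w,h,f): 
    return cv2.resize(im[y:y+h,x:x+w],None,fx=f,fy=f,interpolation=cv2.INTER_CUBIC)
a=crop(t,165,245,100,75,5); b=crop(s,390,200,75,75,4) # 500x375, 300x300
b=cv2.copyMakeBorder(b,0,75,0,0,cv2.BORDER_CONSTANT)
cv2.imwrite("pics/c1.png",np.hstack([a,b]))
a=crop(t,320,228,190,84,4); b=crop(s,160,190,180,105,4)[:, :]
print(a.shape,b.shape)
cv2.imwrite("pics/c2.png",a)
cv2.imwrite("pics/c3.png",b)
E
```

```text
(336, 760, 3) (420, 720, 3)
```

View pics/c1.png

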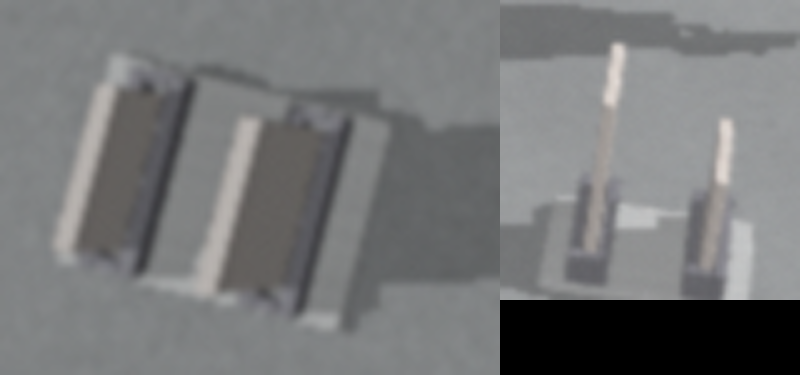

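View pics/c2.png

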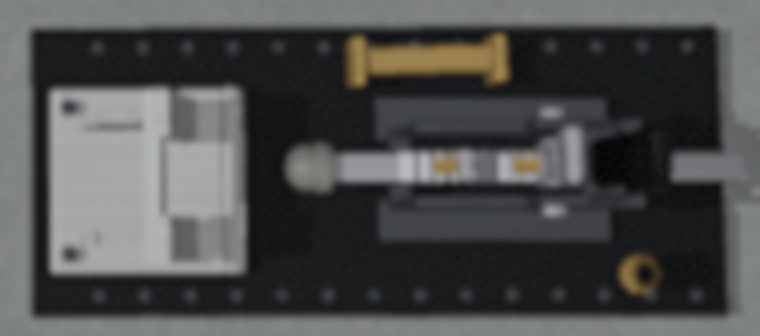

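View pics/c3.png

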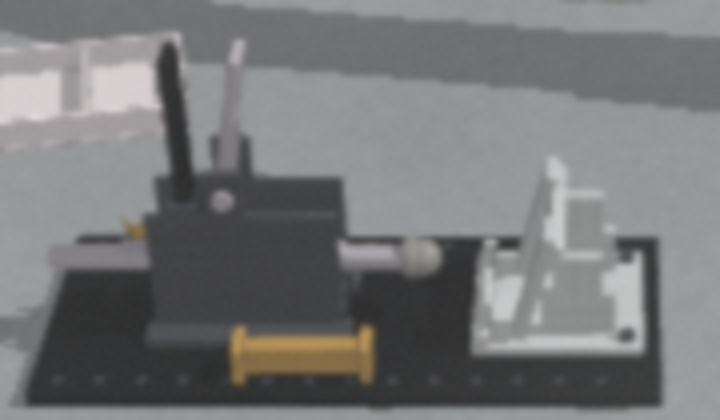

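The crops show:
- **Rack:** the tall plate's top strip in c1 runs from (250,119) to (209,293).
- **Clamp and holder in c2:** the holder spans x 50–245 and y 88–273, the foot nose is at (285,168), the trigger at (568,150) and the handle at (622,158).
- **Scene view in c3:** the handle top is at (170,42), the trigger top at (238,42), the foot nose at (440,257) and the rest top at (556,160).

```bash
cat > h.py <<'E'
import numpy as np
from scipy.spatial.transform import Rotation as R
K={"t":np.array([[476.545,0,326.510],[0,476.545,239.3325],[0,0,1]]),"s":np.array([[546.8306,0,318.664],[0,546.8306,238.5527],[0,0,1]])}
E={"t":np.array([0.48365305,0.01482314,1.06115621]),"s":np.array([1.59993396,-0.00813144,0.85921618])}
A={"t":[0.04137936,-0.70522932,0.70707429,-0.03138965],"s":[-0.33073403,0.62907233,0.62617089,-0.32061353]}
M={k:R.from_quat(np.roll(v,-1)).as_matrix() for k,v in A.items()}
def bp(c,u,v,z):
    d=M[c]@np.linalg.inv(K[c])@[u,v,1]; return E[c]+d*(z-E[c][2])/d[2]
def pj(c,p):
    q=K[c]@(M[c].T@(np.array(p)-E[c])); return q[:2]/q[2]
def tri(u,v,us,vs):
    a=[];b=[]
    for c,x in(("t",(u,v)),("s",(us,vs))):
        d=M[c]@np.linalg.inv(K[c])@[*x,1]; d/=np.linalg.norm(d); P=np.eye(3)-np.outer(d,d); a.append(P); b.append(P@E[c])
    return np.linalg.lstsq(np.vstack(a),np.hstack(b),rcond=None)[0]
E
python3 - <<'E'
from h import *
np.set_printoptions(precision=4,suppress=True)
c1=lambda x,y:(165+x/5,245+y/5)
c2=lambda x,y:(320+x/4,228+y/4)
c3=lambda x,y:(160+x/4,190+y/4)
b=lambda x,y:(390+x/4,200+y/4)
p=bp("t",*c1(250,119),.138);q=bp("t",*c1(209,293),.138); print("tall",p,q,(p+q)/2,np.linalg.norm(p-q))
p=bp("t",*c1(105,85),.093);q=bp("t",*c1(65,255),.093); print("short",p,q,(p+q)/2,np.linalg.norm(p-q))
print("pl tops scene",bp("s",*b(616,45),.138) if 0 else bp("s",390+(616-500)/4,200+45/4,.138),bp("s",390+(610-500)/4,200+103/4,.138))
for n,x in dict(b0=(33,28),b1=(716,28),b2=(727,313),b3=(33,315)).items(): print(n,bp("t",*c2(*x),.012))
for n,x,z in [("nose",(285,168),.053),("rodroot",(395,167),.059),("rodtail",(740,165),.059),("hold00",(50,88),.018),("hold10",(245,88),.018),("hold01",(50,273),.018),("hold11",(245,273),.028),("lipin?",(232,180),.028),("resttop",(163,175),.092),("slopefoot",(222,180),.018),("trigtop",(572,150),.202),("trigend1",(582,125),.202),("trigend2",(582,175),.202),("hand1",(660,130),.201),("hand2",(660,185),.201),("hand3",(600,158),.201)]: print(n,bp("t",*c2(*x),z))
print("scene: handle",bp("s",*c3(170,42),.201),"trig",bp("s",*c3(238,42),.202),"resttop",bp("s",*c3(556,160),.092),"nose",bp("s",*c3(441,257),.053))
E
```

```text
tall [0.5223 0.2445 0.138 ] [0.4553 0.2588 0.138 ] [0.4888 0.2516 0.138 ] 0.0685044270701087
short [0.5382 0.3154 0.093 ] [0.4693 0.3297 0.093 ] [0.5037 0.3225 0.093 ] 0.07037212936348494
pl tops scene [0.457  0.2598 0.138 ] [0.5215 0.2458 0.138 ]
b0 [0.6017 0.0257 0.012 ]
b1 [ 0.6004 -0.3507  0.012 ]
b2 [ 0.4448 -0.3506  0.012 ]
b3 [0.4442 0.026  0.012 ]
nose [ 0.5224 -0.1074  0.053 ]
rodroot [ 0.5225 -0.1642  0.059 ]
rodtail [ 0.5231 -0.344   0.059 ]
hold00 [0.5679 0.0164 0.018 ]
hold10 [ 0.5675 -0.0905  0.018 ]
hold01 [0.467  0.0167 0.018 ]
hold11 [ 0.467  -0.0881  0.028 ]
lipin? [ 0.5169 -0.0818  0.028 ]
resttop [ 0.5175 -0.0409  0.092 ]
slopefoot [ 0.5173 -0.0773  0.018 ]
trigtop [ 0.5244 -0.2181  0.202 ]
trigend1 [ 0.5356 -0.2229  0.202 ]
trigend2 [ 0.5132 -0.2222  0.202 ]
hand1 [ 0.5333 -0.258   0.201 ]
hand2 [ 0.5087 -0.2571  0.201 ]
hand3 [ 0.5208 -0.2307  0.201 ]
scene: handle [ 0.5138 -0.2583  0.201 ] trig [ 0.5151 -0.2188  0.202 ] resttop [ 0.4735 -0.0373  0.092 ] nose [ 0.5225 -0.1073  0.053 ]
```

Depth and calibration agree across both cameras. The clamp axis lies along world +y at x≈0.5225, and the tall plate is at (0.489, 0.252), yawed about -12°. I'll move above it and take a closer crop of the holder in the same step.

jog_arm --pt "0.0283 -0.039 0 0 0 0.0103 0.5" --pt "0.0283 -0.039 0 0 0 0.0103 0.5" --pt "0.0283 -0.039 0 0 0 0.0103 0.5" --pt "0.0283 -0.039 0 0 0 0.0103 0.5" --pt "0.0283 -0.039 0 0 0 0.0103 0.5" --pt "0.0283 -0.039 0 0 0 0.0103 0.5" --pt "0.0283 -0.039 0 0 0 0.0103 0.5" --pt "0.0283 -0.039 0 0 0 0.0103 0.5" --pt "0.0283 -0.039 0 0 0 0.0103 0.5" --pt "0.0283 -0.039 0 0 0 0.0103 0.5" --newtons 40

```text
t: 1.1
eef_pos: [0.49, 0.2508, 0.214]
tool_rot: [-0.0, 0.103, 0.995, -0.0]
contact_force: [1.1, 0.2, -0.3]
gripper_width: 0.503
grasp_force: 0.0
```

```bash
python3 - <<'E'
import cv2,numpy as np
t=cv2.imread("pics/top0.png"); s=cv2.imread("pics/scene0.png")
a=cv2.resize(t[245:300,328:388],None,fx=7,fy=7,interpolation=cv2.INTER_CUBIC)
b=cv2.resize(s[225:280,274:326],None,fx=7,fy=7,interpolation=cv2.INTER_CUBIC)
im=np.hstack([a,b]); print(im.shape); cv2.imwrite("pics/c4.png",im)
E
```

```text
(385, 784, 3)
```

View pics/c4.png

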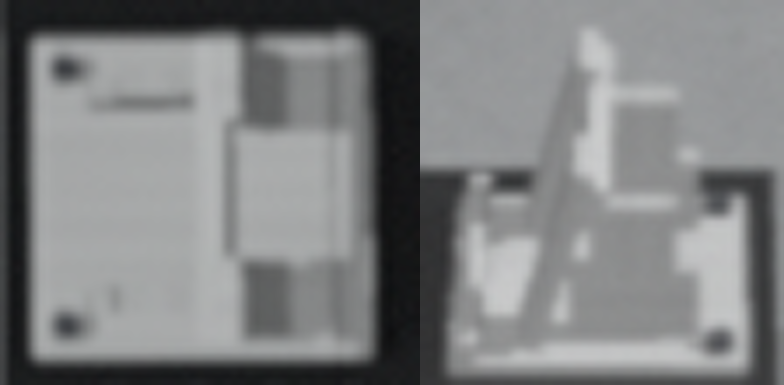

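In the top half of the crop, the lip spans columns 335–370, the floor/slope boundary is at 290, and the rest's top edge is at about 240. In the scene half, the slope's front edge runs from (525,345) up to (585,40). I'll fit the holder's y to these and lower onto the plate.

```bash
python3 - <<'E'
from h import *
np.set_printoptions(precision=1,suppress=True)
for r in(-.072,-.068,-.064,-.060):
    f=lambda x,y,z:(pj("t",(x,y,z))-[328,245])*7
    g=lambda x,y,z:(pj("s",(x,y,z))-[274,225])*7+[420,0]
    print(r,"top:foot",f(.517,r+.0016,.018),"lip",f(.517,r-.0135,.028),f(.517,r-.0135,.018),"edge",f(.517,r+.0214,.092),
     "scene near: foot",g(.561,r+.0016,.018),"edge",g(.561,r+.0214,.092),"far edge",g(.473,r+.0214,.092),"lipnear",g(.567,r-.0135,.028))
E
```

```text
-0.072 top:foot [310.4 196.9] lip [362.  195.7] [358.9 196.8] edge [262.8 188.8] scene near: foot [497.2 351.8] edge [550.5 180.9] far edge [557.6  34.1] lipnear [452.  340.1]
-0.068 top:foot [297.6 196.9] lip [349.1 195.8] [346.1 196.8] edge [249.  188.8] scene near: foot [508.7 351.8] edge [562.4 181. ] far edge [568.9  34.1] lipnear [463.6 340.2]
-0.064 top:foot [284.7 196.9] lip [336.1 195.8] [333.2 196.8] edge [235.2 188.9] scene near: foot [520.2 351.9] edge [574.3 181. ] far edge [580.1  34.1] lipnear [475.2 340.2]
-0.06 top:foot [271.9 197. ] lip [323.1 195.8] [320.4 196.9] edge [221.3 188.9] scene near: foot [531.6 351.9] edge [586.1 181. ] far edge [591.4  34.2] lipnear [486.8 340.2]
```

jog_arm --pt "-0.001 0.001 -0.025 0 0 0 0.5" --pt "0 0 -0.025 0 0 0 0.5" --pt "0 0 -0.025 0 0 0 0.5" --pt "0 0 -0.023 0 0 0 0.5" --pt "0 0 0 0 0 0 0.5" --pt "0 0 0 0 0 0 0.0" --pt "0 0 0 0 0 0 0.0" --pt "0 0 0 0 0 0 0.0" --pt "0 0 0 0 0 0 0.0" --pt "0 0 0 0 0 0 0.0" --newtons 40

```text
t: 2.1
eef_pos: [0.4894, 0.2543, 0.1175]
tool_rot: [0.001, 0.104, 0.995, 0.001]
contact_force: [-0.2, -0.1, 6.6]
gripper_width: 0.072
grasp_force: 39.6
```

The holder's slope foot fits y≈-0.065, so the seat is at about (0.517, -0.069, 0.019). The plate is gripped, so I'll lift it and carry it across.

jog_arm --pt "0 0 0.015 0 0 0 0" --pt "0 0 0.03 0 0 0 0" --pt "0 0 0.035 0 0 0 0" --pt "0 0 0.03 0 0 0 0" --pt "0.0047 -0.03 0 0 0 0.0347 0" --pt "0.0047 -0.045 0 0 0 0.0347 0" --pt "0.0047 -0.045 0 0 0 0.0347 0" --pt "0.0047 -0.045 0 0 0 0.0347 0" --pt "0.0047 -0.045 0 0 0 0.0347 0" --pt "0.0045 -0.03 0 0 0 0.0345 0" --newtons 40

```text
t: 3.1
eef_pos: [0.5156, 0.0097, 0.2261]
tool_rot: [-0.0, 0.001, 1.0, -0.001]
contact_force: [0.1, 0.0, -3.1]
gripper_width: 0.069
grasp_force: 39.1
```

jog_arm --pt "0 -0.02 0 -0.0655 0 0 0" --pt "0 -0.02 0 -0.0655 0 0 0" --pt "0 -0.016 0 -0.0655 0 0 0" --pt "0 0 0 -0.0655 0 0 0" --pt "0 0 -0.02 0 0 0 0" --pt "0 0 -0.03 0 0 0 0" --pt "0 0 -0.02 0 0 0 0" --pt "0 0 -0.01 0 0 0 0" --pt "0 0 0 0 0 0 0"

```text
t: 4.0
eef_pos: [0.5153, -0.0424, 0.145]
tool_rot: [-0.001, -0.0, 0.991, -0.131]
contact_force: [-0.4, -0.3, -2.4]
gripper_width: 0.072
grasp_force: 39.2
```

```bash
python3 - <<'E'
from station import bot
import cv2,numpy as np
from h import *
np.set_printoptions(precision=4,suppress=True)
o=bot.get_obs(); print(o["t"],o["eef_pos"],o["tool_rot"],o["contact_force"])
q=R.from_quat(np.roll(o["tool_rot"],-1)).as_matrix(); P=o["eef_pos"]+q[:,2]*.1095; print("P",P); print(q)
s=bot.read_camera("scene")["img"][:,:,::-1]; t=bot.read_camera("top")["img"][:,:,::-1]
cv2.imwrite("pics/t1.png",t)
a=cv2.resize(t[225:310,325:405],None,fx=5,fy=5,interpolation=cv2.INTER_CUBIC)
b=cv2.resize(s[195:280,250:330],None,fx=5,fy=5,interpolation=cv2.INTER_CUBIC)
cv2.imwrite("pics/c5.png",np.hstack([a,b]))
E
```

```text
4.0 [ 0.5153 -0.0424  0.145 ] [-0.0014 -0.0003  0.9914 -0.1309] [-0.3518 -0.2533 -2.3893]
P [ 0.515  -0.0708  0.0393]
[[-1.     -0.0009 -0.0027]
 [-0.0002  0.9657 -0.2596]
 [ 0.0028 -0.2596 -0.9657]]
```

View pics/c5.png

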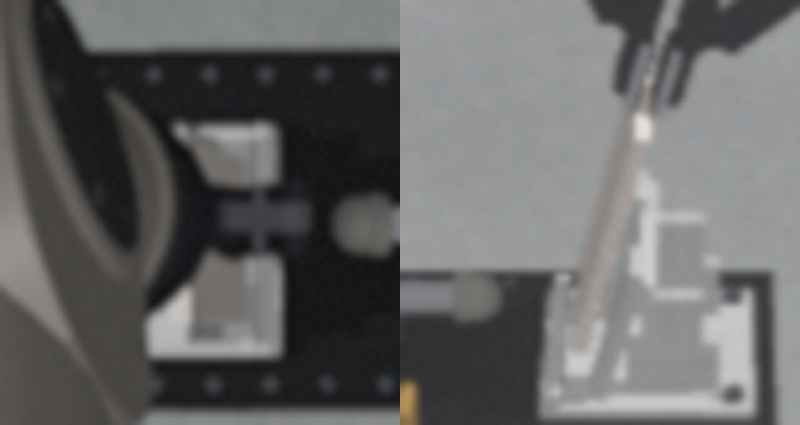

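The crop shows the plate's lower edge at (580,345), between the lip at about 555 and the slope at about 605, square to the holder. I'll lower it gently.

jog_arm --pt "0.001 0 -0.006 0 0 0 0" --pt "0.001 0 -0.005 0 0 0 0" --pt "0 0 -0.004 0 0 0 0" --pt "0 0 -0.002 0 0 0 0" --pt "0 0 -0.001 0 0 0 0" --pt "0 0 0 0 0 0 0"

```text
t: 4.7
eef_pos: [0.5183, -0.0423, 0.128]
tool_rot: [-0.0, -0.0, 0.991, -0.131]
contact_force: [-0.7, 0.0, -2.8]
gripper_width: 0.072
grasp_force: 39.2
```

jog_arm --pt "0 0 -0.001 0 0 0 0" --pt "0 0 0 0 0 0 0"

```text
t: 4.9
eef_pos: [0.5185, -0.0423, 0.1271]
tool_rot: [0.0, -0.0, 0.991, -0.131]
contact_force: [-0.8, 0.0, -2.4]
gripper_width: 0.068
grasp_force: 39.2
```

jog_arm --pt "0 0 -0.001 0 0 0 0" --pt "0 0 0 0 0 0 0"

```text
t: 5.1
eef_pos: [0.5184, -0.0423, 0.1261]
tool_rot: [-0.0, -0.0, 0.991, -0.131]
contact_force: [0.1, -0.1, -2.7]
gripper_width: 0.07
grasp_force: 39.2
```

jog_arm --pt "0 0 -0.001 0 0 0 0" --pt "0 0 0 0 0 0 0"

```text
t: 5.3
eef_pos: [0.5186, -0.0423, 0.1251]
tool_rot: [0.0, -0.0, 0.991, -0.131]
contact_force: [0.4, 0.3, -2.4]
gripper_width: 0.069
grasp_force: 39.3
```

jog_arm --pt "0 0 -0.001 0 0 0 0" --pt "0 0 0 0 0 0 0"

```text
t: 5.5
eef_pos: [0.5193, -0.0419, 0.1248]
tool_rot: [0.001, -0.0, 0.991, -0.13]
contact_force: [-1.4, 1.3, 4.8]
gripper_width: 0.068
grasp_force: 40.1
```

It's on the floor, at the height I predicted. Now I'll shift it towards the slope.

jog_arm --pt "0 0.001 0.0005 0 0 0 0" --pt "0 0 0 0 0 0 0"

```text
t: 5.7
eef_pos: [0.5186, -0.0412, 0.1247]
tool_rot: [0.0, -0.0, 0.991, -0.131]
contact_force: [-0.2, -0.8, 1.9]
gripper_width: 0.071
grasp_force: 39.7
```

jog_arm --pt "0 0.001 0 0 0 0 0" --pt "0 0 0 0 0 0 0"

```text
t: 5.9
eef_pos: [0.5185, -0.0402, 0.1246]
tool_rot: [0.0, -0.0, 0.991, -0.131]
contact_force: [0.7, 0.8, 0.3]
gripper_width: 0.072
grasp_force: 39.6
```

jog_arm --pt "0 0.001 0 0 0 0 0" --pt "0 0 0 0 0 0 0"

```text
t: 6.1
eef_pos: [0.5182, -0.0395, 0.1244]
tool_rot: [-0.0, -0.0, 0.991, -0.131]
contact_force: [0.2, 0.3, -1.5]
gripper_width: 0.069
grasp_force: 39.4
```

jog_arm --pt "0 0.001 0 0 0 0 0" --pt "0 0 0 0 0 0 0"

```text
t: 6.3
eef_pos: [0.5181, -0.0386, 0.1244]
tool_rot: [-0.0, -0.0, 0.991, -0.131]
contact_force: [0.6, -1.2, -2.4]
gripper_width: 0.072
grasp_force: 39.2
```

jog_arm --pt "0 0.001 0 0 0 0 0" --pt "0 0 0 0 0 0 0"

```text
t: 6.5
eef_pos: [0.518, -0.0377, 0.1244]
tool_rot: [-0.0, -0.0, 0.991, -0.131]
contact_force: [0.1, -2.5, -3.2]
gripper_width: 0.07
grasp_force: 39.1
```

```bash
python3 - <<'E'
from station import bot
import cv2,numpy as np
s=bot.read_camera("scene")["img"][:,:,::-1]; t=bot.read_camera("top")["img"][:,:,::-1]
a=cv2.resize(t[240:305,345:400],None,fx=7,fy=7,interpolation=cv2.INTER_CUBIC)
b=cv2.resize(s[215:280,270:327],None,fx=7,fy=7,interpolation=cv2.INTER_CUBIC)
cv2.imwrite("pics/c6.png",np.hstack([a,b]))
E
```

```text
(no output)
```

View pics/c6.png

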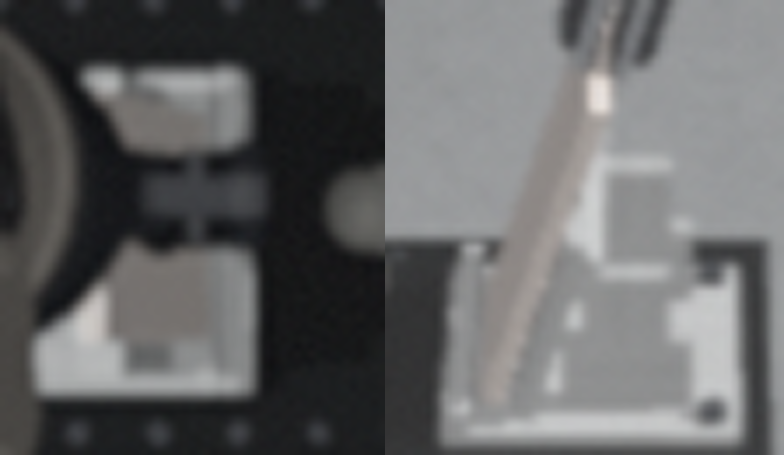

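The picture shows the plate inside the pocket, with its lower edge at (495,395) inside the lip and its back along the slope. The -2.5 N in y agrees with that. I'll settle it onto the floor and then release.

jog_arm --pt "0 -0.0008 -0.001 0 0 0 0" --pt "0 0 0 0 0 0 0"

```text
t: 6.8
eef_pos: [0.5185, -0.0382, 0.1236]
tool_rot: [0.0, -0.0, 0.991, -0.131]
contact_force: [-0.1, -2.0, -2.3]
gripper_width: 0.071
grasp_force: 39.3
```

jog_arm --pt "0 -0.0003 -0.001 0 0 0 0" --pt "0 0 0 0 0 0 0"

```text
t: 7.0
eef_pos: [0.5189, -0.0383, 0.1233]
tool_rot: [0.0, -0.0, 0.991, -0.131]
contact_force: [-1.9, -1.7, 4.6]
gripper_width: 0.069
grasp_force: 40.2
```

jog_arm --pt "0 0 0.0005 0 0 0 0.12" --pt "0 0 0 0 0 0 0.16" --pt "0 0 0 0 0 0 0.22" --pt "0 0 0 0 0 0 0.3" --pt "0 0 0 0 0 0 0.3" --pt "0 0 0 0 0 0 0.3" --newtons 20

```text
t: 7.6
eef_pos: [0.5184, -0.0384, 0.1231]
tool_rot: [-0.0, -0.0, 0.991, -0.131]
contact_force: [0.6, -0.1, -1.1]
gripper_width: 0.3
grasp_force: 0.0
```

jog_arm --pt "0 0.005 0.02 0 0 0 0.3" --pt "0 0.008 0.03 0 0 0 0.3" --pt "0 0.008 0.03 0 0 0 0.3" --pt "0 0.008 0.03 0 0 0 0.3" --pt "0 0 0.02 0 0 0 0.3" --pt "0 0 0 0 0 0 0.3"

```text
t: 8.2
eef_pos: [0.5202, -0.0089, 0.2558]
tool_rot: [0.003, 0.0, 0.992, -0.13]
contact_force: [-0.3, -0.8, 0.2]
gripper_width: 0.3
grasp_force: 0.0
```

```bash
python3 - <<'E'
from station import bot
import cv2,numpy as np
from h import *
np.set_printoptions(precision=4,suppress=True)
s=bot.read_camera("scene")["img"][:,:,::-1]; t=bot.read_camera("top")["img"][:,:,::-1]
a=cv2.resize(t[228:312,340:440],None,fx=4,fy=4,interpolation=cv2.INTER_CUBIC)
b=cv2.resize(s[196:280,230:330],None,fx=4,fy=4,interpolation=cv2.INTER_CUBIC)
cv2.imwrite("pics/c7.png",np.hstack([a,b]))
E
```

```text
(no output)
```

View pics/c7.png

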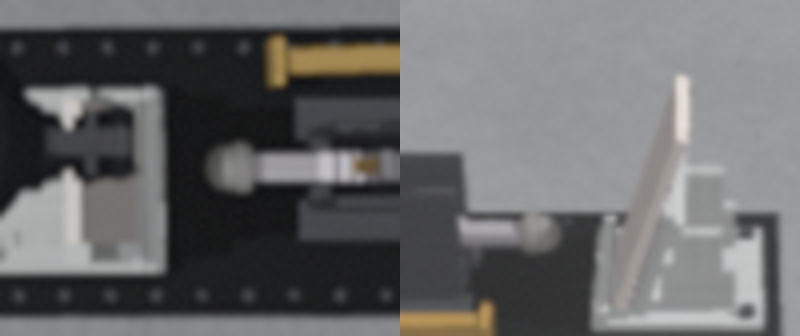

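The plate stands free, leaning on the slope: its top in the scene crop is at (683,105), its lower edge at (625,305), behind the lip. The foot is about 46 mm short, so I expect contact on squeeze 6. I'll go to the clamp and place the TCP at the squeezed midpoint, y≈-0.253, so that closing the fingers alone does the pumping.

jog_arm --pt "0 -0.02 0.012 0 0 0 0.6" --pt "0 -0.04 0.012 0.0655 0 0 1" --pt "0.001 -0.045 0 0.0655 0 0 1" --pt "0.001 -0.045 0 0.0655 0 0 1" --pt "0 -0.045 0 0.0655 0 0 1" --pt "0 -0.035 0 0 0 0 1" --pt "0 -0.014 0 0 0 0 1" --pt "0 0 0 0 0 0 1" --pt "0 0 0 0 0 0 1" --newtons 30

```text
t: 9.2
eef_pos: [0.5205, -0.2513, 0.2759]
tool_rot: [-0.001, -0.001, 1.0, 0.001]
contact_force: [-0.2, 0.5, 0.3]
gripper_width: 1.002
grasp_force: 0.0
```

```bash
python3 - <<'E'
from station import bot
import cv2
from h import *
np.set_printoptions(precision=4,suppress=True)
o=bot.get_obs(); print(o["t"],o["eef_pos"],o["tool_rot"])
print("bottom near",bp("s",286.2,272.2,.018),"top near",bp("s",300.7,231,.144),"top far",bp("s",300.5,215,.144))
t=bot.read_camera("top")["img"]; print(t[266:274,355:412].mean(axis=(0,2)).astype(int))
E
```

```text
9.2 [ 0.5205 -0.2513  0.2759] [-0.0009 -0.001   1.      0.0007]
bottom near [ 0.5491 -0.068   0.018 ] top near [ 0.554  -0.0313  0.144 ] top far [ 0.4854 -0.0329  0.144 ]
[173 183 189 189 177 138 108 107 108 109 109 109 108 109 109 109 108 109
 111 113 113 122 129 129 122 103  64  26  19  21  21  22  20  21  21  24
  38  59  72  80  96 115 120 118 119 120 117 110 102 104 116 131 137 137
 136 137 136]
```

jog_arm --pt "0.002 -0.0016 -0.03 0 0 0 1" --pt "0 0 -0.03 0 0 0 1" --pt "0 0 -0.024 0 0 0 1" --pt "0 0 -0.01 0 0 0 1" --pt "0 0 0 0 0 0 1"

```text
t: 9.75
eef_pos: [0.5222, -0.2528, 0.1819]
tool_rot: [-0.001, -0.001, 1.0, 0.001]
contact_force: [0.3, -0.3, 1.3]
gripper_width: 1.0
grasp_force: 0.0
```

jog_arm --pt "0 0 0 0 0 0 0.5" --pt "0 0 0 0 0 0 0.2" --pt "0 0 0 0 0 0 0" --pt "0 0 0 0 0 0 0" --pt "0 0 0 0 0 0 0" --pt "0 0 0 0 0 0 0"

```text
t: 10.35
eef_pos: [0.5229, -0.2559, 0.184]
tool_rot: [0.001, 0.0, 1.0, -0.001]
contact_force: [0.4, -2.6, 4.6]
gripper_width: 0.001
grasp_force: 2.5
```

jog_arm --pt "0 0 0 0 0 0 0.9" --pt "0 0 0 0 0 0 0.9" --pt "0 0 0 0 0 0 0.9" --pt "0 0 0 0 0 0 0.9" --pt "0 0 0 0 0 0 0.9" --pt "0 0 0 0 0 0 0.9"

```text
t: 10.95
eef_pos: [0.5223, -0.2551, 0.1829]
tool_rot: [-0.0, 0.0, 1.0, 0.0]
contact_force: [-0.7, 0.3, -0.2]
gripper_width: 0.9
grasp_force: 0.0
```

```bash
python3 - <<'E'
from station import bot
import cv2
t=bot.read_camera("top")["img"]; print(t[266:274,365:412].mean(axis=(0,2)).astype(int))
E
```

```text
[110 110 110 110 110 110 109 109 112 114 114 123 130 130 123 105  65  26
  20  21  21  21  22  21  21  24  39  59  72  81  97 116 121 120 120 121
 118 111 102 104 117 132 138 138 138 137 137]
```

The fingers shut fully, to 0.001, and the foot did not move, so something is off. I'll use the last picture to see how the fingers stand around the handle and trigger.

```bash
python3 - <<'E'
from station import bot
import cv2,numpy as np
s=bot.read_camera("scene")["img"][:,:,::-1]; t=bot.read_camera("top")["img"][:,:,::-1]
cv2.imwrite("pics/s8.png",s)
b=cv2.resize(s[150:270,155:285],None,fx=5,fy=5,interpolation=cv2.INTER_CUBIC)
cv2.imwrite("pics/c8.png",b[:600])
E
```

```text
(no output)
```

View pics/c8.png

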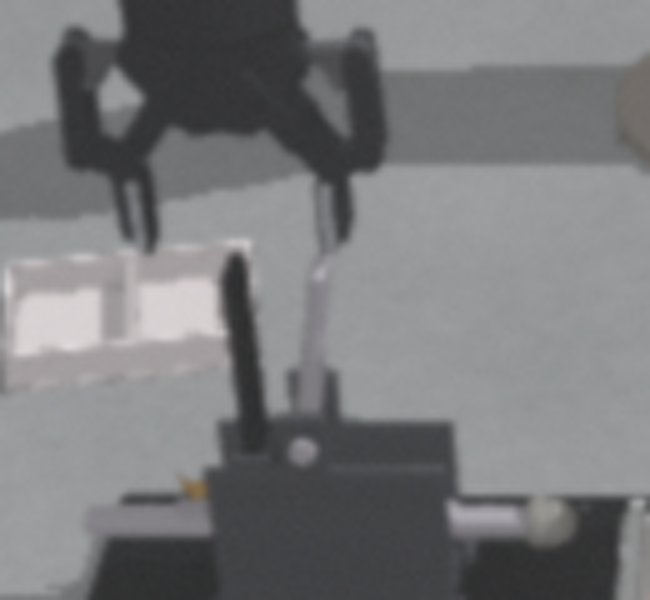

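The last picture shows the fingertips at about (150,250) and (340,243), level with or behind the handle top at (235,255), so they don't straddle it. I'll compute where the tips really are.

```bash
python3 - <<'E'
from h import *
from station import bot
np.set_printoptions(precision=4,suppress=True)
c=lambda x,y:(155+x/5,150+y/5)
for n,x in [("tipL",(150,250)),("tipR",(338,243)),("handle",(235,255)),("trig",(322,265))]:
    for z in(.161,.174,.19,.202,.21): print(n,z,bp("s",*c(*x),z))
o=bot.get_obs();print(o["eef_pos"],o["q"],o["gripper_width"])
for p in [(.5222,-.2551,.161),(.5222,-.2551,.174),(.5222,-.2594,.201),(.5222,-.2224,.202)]: print(p,(pj("s",p)-[155,150])*5)
E
```

```text
tipL 0.161 [ 0.4457 -0.3166  0.161 ]
tipL 0.174 [ 0.4672 -0.3109  0.174 ]
tipL 0.19 [ 0.4937 -0.3038  0.19  ]
tipL 0.202 [ 0.5135 -0.2985  0.202 ]
tipL 0.21 [ 0.5267 -0.295   0.21  ]
tipR 0.161 [ 0.4384 -0.2256  0.161 ]
tipR 0.174 [ 0.46   -0.2216  0.174 ]
tipR 0.19 [ 0.4866 -0.2166  0.19  ]
tipR 0.202 [ 0.5066 -0.2128  0.202 ]
tipR 0.21 [ 0.5199 -0.2103  0.21  ]
handle 0.161 [ 0.4501 -0.2743  0.161 ]
handle 0.174 [ 0.4715 -0.2694  0.174 ]
handle 0.19 [ 0.4979 -0.2633  0.19  ]
handle 0.202 [ 0.5176 -0.2587  0.202 ]
handle 0.21 [ 0.5308 -0.2556  0.21  ]
trig 0.161 [ 0.4592 -0.2306  0.161 ]
trig 0.174 [ 0.4804 -0.2265  0.174 ]
trig 0.19 [ 0.5065 -0.2214  0.19  ]
trig 0.202 [ 0.5262 -0.2175  0.202 ]
trig 0.21 [ 0.5392 -0.215   0.21  ]
[ 0.5223 -0.2551  0.183 ] [-0.0123  0.3789  0.4612  1.8419 -0.2012  0.9669  2.1063] 0.8990209930806817
(0.5222, -0.2551, 0.161) [250.9049 335.1895]
(0.5222, -0.2551, 0.174) [247.8688 311.7085]
(0.5222, -0.2594, 0.201) [232.0618 262.01  ]
(0.5222, -0.2224, 0.202) [312.5836 260.463 ]
```

```bash
python3 - <<'E'
from h import *
np.set_printoptions(precision=4,suppress=True)
print("c7 finger exp v",pj("t",(.5202,-.03,.23)),"obs 264; c5 exp",pj("t",(.5153,-.07,.12)),"obs",325+265/5,225+215/5)
px=(270+(645-385)/7,215+60/7); px2=(270+(572-385)/7,215+45/7)
for z in(.10,.115,.13,.145): print("c6 tips",z,bp("s",*px,z),bp("s",*px2,z))
px=(250+(680-400)/5,195+100/5);px2=(250+(620-400)/5,195+98/5)
for z in(.12,.135,.15,.165): print("c5 tips",z,bp("s",*px,z),bp("s",*px2,z))
E
python3 - <<'E'
from station import bot
import cv2,numpy as np
t=bot.read_camera("top")["img"]; g=t.mean(axis=2).astype(int)
print(g[230:312:3,395:500:5])
E
```

```text
c7 finger exp v [359.0077 267.416 ] obs 264; c5 exp [376.3716 272.3223] obs 378.0 268.0
c6 tips 0.1 [ 0.4565 -0.0171  0.1   ] [ 0.4469 -0.0435  0.1   ]
c6 tips 0.115 [ 0.4791 -0.0169  0.115 ] [ 0.4697 -0.0428  0.115 ]
c6 tips 0.13 [ 0.5017 -0.0168  0.13  ] [ 0.4925 -0.0421  0.13  ]
c6 tips 0.145 [ 0.5243 -0.0166  0.145 ] [ 0.5152 -0.0414  0.145 ]
c5 tips 0.12 [ 0.4479 -0.02    0.12  ] [ 0.4463 -0.05    0.12  ]
c5 tips 0.135 [ 0.4713 -0.0198  0.135 ] [ 0.4697 -0.0492  0.135 ]
c5 tips 0.15 [ 0.4947 -0.0195  0.15  ] [ 0.4931 -0.0483  0.15  ]
c5 tips 0.165 [ 0.5181 -0.0193  0.165 ] [ 0.5165 -0.0475  0.165 ]
[[130 127 128 128 128 129 131 128 131 128 128 130 128 131 130 132 130 129
  127 132 131]
 [120 119 123 123 119 120 117 119 119 113 120 119 118 116 117 117 118 121
  118 119 117]
 [ 28  28  25  50  27  28  26  25  24  25  73  25  24  26  24  25  26  27
   26  25  25]
 [ 27  60  35 116  55  70  76  83  91  87 113  21  35  26  26  47  26  59
   24  47  24]
 [ 25  29  31 119 122 123 123 123 123 122 115  20  24  24  25  25  25  27
   25  26  24]
 [ 27  28  30 115 109 102 101  94  92  92 12
[... 1303 characters left out ...]
7  29  28  28  27  27  26  27  26  27  27  25  25  25  25  29
   26  23  24]
 [ 27  28  28  28  30  28  26  26  28  26  27  27  27  26  27  28  53  61
   22  20  20]
 [ 28  29  29  30  28  28  29  27  27  26  27  26  27  28  27  26  90  22
   35  20  20]
 [ 29  30  28  27  30  28  34  28  31  27  28  28  27  35  28  36  52  65
   23  22  25]
 [ 29  45  27  27  37  29  59  28  47  28  27  32  26  52  26  57  27  37
   27  25  43]
 [ 34  34  31  33  32  30  29  34  32  32  33  31  32  30  32  31  32  29
   29  29  30]
 [125 126 128 128 125 124 122 125 125 127 124 126 124 126 126 123 127 125
  128 124 122]
 [130 133 132 131 131 130 131 133 131 132 131 132 130 132 131 132 131 132
  132 130 128]]
```

```bash
python3 - <<'E'
from station import bot
import cv2,numpy as np
from h import *
o=bot.get_obs(); print(o["t"],o["eef_pos"])
for n in("top","scene"):
    a=cv2.imread(f"pics/{n}0.png").astype(int); b=bot.read_camera(n)["img"][:,:,::-1]; cv2.imwrite(f"pics/{n}9.png",b)
    m=(abs(b.astype(int)-a).max(2)>25).astype(np.uint8)
    k,l,st,c=cv2.connectedComponentsWithStats(m)
    print(n,[list(s) for s in st[1:] if s[4]>60])
print(pj("t",(.5223,-.2551,.24)),pj("t",(.5223,-.2551,.40)))
E
```

```text
11.15 [ 0.52236385 -0.25506569  0.18304867]
top [[np.int32(487), np.int32(198), np.int32(153), np.int32(282), np.int32(23935)], [np.int32(360), np.int32(253), np.int32(18), np.int32(36), np.int32(390)], [np.int32(452), np.int32(256), np.int32(15), np.int32(17), np.int32(171)], [np.int32(467), np.int32(259), np.int32(17), np.int32(12), np.int32(109)], [np.int32(206), np.int32(269), np.int32(15), np.int32(35), np.int32(254)], [np.int32(242), np.int32(269), np.int32(50), np.int32(32), np.int32(1273)], [np.int32(220), np.int32(271), np.int32(13), np.int32(31), np.int32(159)], [np.int32(135), np.int32(384), np.int32(356), np.int32(73), np.int32(12825)], [np.int32(479), np.int32(456), np.int32(26), np.int32(24), np.int32(273)], [np.int32(418), np.int32(477), np.int32(60), np.int32(3), np.int32(91)]]
scene [[np.int32(151), np.int32(0), np.int32(97), np.int32(201), np.int32(8457)], [np.int32(281), np.int32(0), np.int32(43), np.int32(80), np.int32(1627)], [np.int32(316), np.int32(0), np.int32(68), np.int32(94), np.int32(2999)], [np.int32(524), np.int32(0), np.int32(76), np.int32(132), np.int3
[... 400 characters left out ...]
2(188), np.int32(31), np.int32(18), np.int32(364)], [np.int32(11), np.int32(192), np.int32(62), np.int32(57), np.int32(1832)], [np.int32(149), np.int32(193), np.int32(32), np.int32(8), np.int32(147)], [np.int32(221), np.int32(192), np.int32(244), np.int32(35), np.int32(3376)], [np.int32(296), np.int32(215), np.int32(7), np.int32(20), np.int32(84)], [np.int32(48), np.int32(244), np.int32(81), np.int32(38), np.int32(961)], [np.int32(281), np.int32(257), np.int32(10), np.int32(13), np.int32(95)], [np.int32(356), np.int32(256), np.int32(41), np.int32(17), np.int32(626)], [np.int32(4), np.int32(265), np.int32(30), np.int32(5), np.int32(97)]]
[490.73051353 265.60314395] [528.80887081 260.04811476]
```

Both cameras agree that the fingertips really stand near z≈0.209, above the handle top. The tips are about 35 mm higher than I had assumed, so the fingers closed over the handle and trigger. I'll centre, open fully and go lower in stages while watching the force.

jog_arm --pt "0 0.002 0.005 0 0 0 1" --pt "0 0 0 0 0 0 1" --pt "0 0 0 0 0 0 1" --pt "0 0 -0.01 0 0 0 1" --pt "0 0 -0.01 0 0 0 1" --pt "0 0 0 0 0 0 1"

```text
t: 11.85
eef_pos: [0.5211, -0.2523, 0.1659]
tool_rot: [-0.002, -0.0, 1.0, 0.001]
contact_force: [-0.1, -0.4, -1.0]
gripper_width: 0.996
grasp_force: 0.0
```

jog_arm --pt "0 0 -0.01 0 0 0 1" --pt "0 0 -0.008 0 0 0 1" --pt "0 0 0 0 0 0 1"

```text
t: 12.15
eef_pos: [0.5215, -0.2526, 0.1486]
tool_rot: [-0.001, -0.0, 1.0, 0.0]
contact_force: [-0.3, 0.1, -0.1]
gripper_width: 1.0
grasp_force: 0.0
```

```bash
python3 - <<'E'
from station import bot
import cv2,numpy as np
from h import *
o=bot.get_obs(); print(o["t"],o["eef_pos"],o["contact_force"])
a=cv2.imread("pics/scene0.png").astype(int); b=bot.read_camera("scene")["img"][:,:,::-1]; cv2.imwrite("pics/s10.png",b)
g=b.mean(2).astype(int)
print("cols 176-230"); 
for v in range(186,222,2): print(v,g[v,176:232:2])
E
```

```text
12.15 [ 0.52152999 -0.25257061  0.14855956] [-0.25386679  0.07861264 -0.05424745]
cols 176-230
186 [ 75 115 115  97  60  55  54  55  55  56  55  55  54  55  54  54  54  54
  55  56  60  56  54  59 112 150 101  58]
188 [ 69 104 102  64  56  56  55  70  84  65  56  55  55  58  55  56  57  68
  66  56  57  57  55  56  61 104 109  60]
190 [ 55  59  59  54  53  54  73 120 145 136  98 104 122 136 118  97 107 142
 135  76  56  56  56  55  56  60  69  58]
192 [ 56  55  55  56  55  71 131 153 157 156 154 152 154 154 154 154 154 154
 153 140  89  61  56  56  55  57  58  57]
194 [ 55  54  56  56  56 122 152 153 155 155 156 155 154 153 153 154 154 151
 154 154 147 132  77  56  57  55  56  55]
196 [100  61  56  56  55 104 153 156 154 155 156 156 155 154 154 153 153 154
 154 154 153 152 138  79  57  57  61  97]
198 [151 107  66  95  64  96 157 164 164 161 160 168 181 192 195 155 157 154
 154 154 154 153 152 111  82  58  74 143]
200 [154 131  71 112  70  85 158 170 171 167 161 160 145 118 168 150 155 156
 153 153 154 145 148 114 117  66  68 138]
202 [161 149  74 115  82  74 151 160 159 159 158 158 
[... 436 characters left out ...]
171 163 125  97 196 211 211 211 210 166  71  50  71 130 151 153
 152 149 134 128 129 142 118 115 139 152]
212 [157 155 175 175 177 174 209 212 211 210 210 167  75  49  59 126 152 152
 153 153 134 127 136 148 126 137 151 152]
214 [158 155 176 189 209 211 212 211 210 211 210 189  97  49  49 130 151 153
 152 152 133 128 140 154 152 153 154 153]
216 [158 156 179 194 209 212 215 211 192 189 202 199 132  51  49 114 151 154
 152 149 131 129 137 152 152 153 156 154]
218 [176 187 192 185 177 174 177 174 165 161 160 160 113  54  49 101 151 154
 153 148 129 134 143 153 153 154 152 151]
220 [161 162 162 161 159 159 160 161 160 160 158 158 130  55  49  84 148 152
 153 147 128 134 146 152 154 155 152 153]
```

The tips are now at z≈0.176 open and straddle both parts, with the handle between them and the trigger just inside the front finger. I'll do the first squeeze now.

jog_arm --pt "0.001 0 -0.003 0 0 0 1" --pt "0 0 0 0 0 0 0.6" --pt "0 0 0 0 0 0 0.3" --pt "0 0 0 0 0 0 0" --pt "0 0 0 0 0 0 0" --pt "0 0 0 0 0 0 0" --newtons 40

```text
t: 12.8
eef_pos: [0.5242, -0.2515, 0.1478]
tool_rot: [0.001, -0.0, 1.0, 0.001]
contact_force: [-1.6, 4.3, 5.2]
gripper_width: 0.306
grasp_force: 42.0
```

```bash
cat >> h.py <<'E'
def nose():
    from station import bot
    o=bot.get_obs(); t=bot.read_camera("top")["img"][266:274].mean(axis=(0,2))
    i=np.arange(372,402); s=t[372:402]; j=np.argmax(s<60)  # dark gap start
    k=[n for n in range(372,402) if t[n]<60]
    print(round(o["t"],2),o["eef_pos"],o["contact_force"],o["gripper_width"],"gap px",len(k),k[:1],k[-1:]); print(t[376:402].astype(int))
E
python3 -c "from h import *;nose()"
```

```text
12.8 [ 0.52419182 -0.25151165  0.14778666] [-1.56109539  4.30424335  5.2133477 ] 0.30571157750187156 gap px 6 [382] [387]
[123 131 130 123 105  65  27  19  20  23  33  54  69  79  84  89  92  92
  98 112 118 114 105 106 117 133]
```

The squeeze took: width 26 mm, and the foot advanced about 10 mm. Releasing to check that the tooth latched, then pumping again.

jog_arm --pt "0 0 0 0 0 0 0.6" --pt "0 0 0 0 0 0 0.95" --pt "0 0 0 0 0 0 0.95" --pt "0 0 0 0 0 0 0.95" --pt "0 0 0 0 0 0 0.95"

```text
t: 13.35
eef_pos: [0.5234, -0.2539, 0.1472]
tool_rot: [0.0, 0.0, 1.0, -0.0]
contact_force: [-0.2, -0.4, 0.3]
gripper_width: 0.951
grasp_force: 0.0
```

```bash
python3 -c "from h import *;nose()"
```

```text
13.35 [ 0.52335141 -0.25389706  0.14724898] [-0.20965887 -0.3671424   0.25692974] 0.9510433793590247 gap px 6 [382] [387]
[123 131 130 124 105  65  27  19  21  21  34  54  69  79  85  89  92  92
  98 112 119 114 106 106 117 133]
```

jog_arm --pt "-0.001 0.001 -0.001 0 0 0 0.6" --pt "0 0 0 0 0 0 0.3" --pt "0 0 0 0 0 0 0" --pt "0 0 0 0 0 0 0" --pt "0 0 0 0 0 0 0"

```text
t: 13.9
eef_pos: [0.5229, -0.2515, 0.1466]
tool_rot: [0.0, -0.0, 1.0, 0.001]
contact_force: [0.5, 1.5, 5.5]
gripper_width: 0.302
grasp_force: 44.3
```

jog_arm --pt "0 0 0 0 0 0 0.6" --pt "0 0 0 0 0 0 0.95" --pt "0 0 0 0 0 0 0.95" --pt "0 0 0 0 0 0 0.95" --pt "0 0 0 0 0 0 0.95"

```text
t: 14.4
eef_pos: [0.5223, -0.2529, 0.1462]
tool_rot: [0.0, 0.0, 1.0, -0.0]
contact_force: [0.6, -0.1, -0.3]
gripper_width: 0.953
grasp_force: 0.0
```

```bash
python3 -c "from h import *;nose()"
```

```text
14.4 [ 0.52230384 -0.2528746   0.14620761] [ 0.62590501 -0.08625747 -0.33858804] 0.9525105884416373 gap px 2 [382] [383]
[123 131 130 123 105  63  33  49  68  78  85  89  92  93  91  92  93  92
  96 104 109 118 133 139 139 139]
```

Two teeth done, about 8.4 mm per squeeze. Contact is expected on the sixth, so I'll do squeezes 3–5.

jog_arm --pt "0 0 0 0 0 0 0.6" --pt "0 0 0 0 0 0 0.3" --pt "0 0 0 0 0 0 0" --pt "0 0 0 0 0 0 0" --pt "0 0 0 0 0 0 0" --pt "0 0 0 0 0 0 0.6" --pt "0 0 0 0 0 0 0.95" --pt "0 0 0 0 0 0 0.95" --pt "0 0 0 0 0 0 0.95" --pt "0 0 0 0 0 0 0.95"

```text
t: 15.45
eef_pos: [0.5223, -0.2529, 0.1462]
tool_rot: [0.0, 0.0, 1.0, -0.0]
contact_force: [1.3, -0.4, 0.4]
gripper_width: 0.951
grasp_force: 0.0
```

```bash
python3 - <<'E'
from station import bot
import numpy as np
o=bot.get_obs(); print(o["t"],o["eef_pos"])
t=bot.read_camera("top")["img"][266:274].mean(axis=(0,2)).astype(int); print("top 360-415",t[360:415])
s=bot.read_camera("scene")["img"][251:257].mean(axis=(0,2)).astype(int); print("scene 235-310",s[235:310])
E
```

```text
15.45 [ 0.52229088 -0.25288185  0.14618683]
top 360-415 [140 110 108 110 110 110 110 110 110 110 110 110 110 112 114 115 124 131
 125 104  84  79  82  88  92  92  90  91  93  92  95 105 110 111 110 109
 109 118 133 139 139 138 138 138 138 137 142 155 169 173 163 131 129 161
 161]
scene 235-310 [ 68  68  68  68  68  68  68  68  73  96 129 137 143 147 146 143 143 134
 134 144 148 147 146 145 145 146 147 147 146 142 130 122 121 121 121 119
 114 113 112 111 113 113 110 105 100 109 133 140 131 129 127 132 135 136
 139 146 153 151 142 135 136 140 143 148 157 163 162 159 158 159 160 160
 160 159 157]
```

jog_arm --pt "0 0 0 0 0 0 0.6" --pt "0 0 0 0 0 0 0.3" --pt "0 0 0 0 0 0 0" --pt "0 0 0 0 0 0 0" --pt "0 0 0 0 0 0 0" --pt "0 0 0 0 0 0 0.6" --pt "0 0 0 0 0 0 0.95" --pt "0 0 0 0 0 0 0.95" --pt "0 0 0 0 0 0 0.95" --pt "0 0 0 0 0 0 0.95"

```text
t: 16.55
eef_pos: [0.5223, -0.2529, 0.1461]
tool_rot: [0.0, 0.0, 1.0, -0.0]
contact_force: [-0.6, 0.3, 0.2]
gripper_width: 0.949
grasp_force: 0.0
```

```bash
cat > m.py <<'E'
from station import bot
import numpy as np
o=bot.get_obs(); print(o["t"],o["eef_pos"])
t=bot.read_camera("top")["img"][266:274].mean(axis=(0,2)).astype(int); print("top 360-415",t[360:415])
s=bot.read_camera("scene")["img"][251:257].mean(axis=(0,2)).astype(int); print("scene 255-310",s[255:310])
E
python3 m.py
```

```text
16.55 [ 0.52226249 -0.25287223  0.14614779]
top 360-415 [140 110 108 110 110 110 110 110 110 110 110 110 110 113 114 103  86  80
  82  87  91  92  92  91  92  93  95 103 109 111 110 110 110 110 109 108
 108 117 132 138 138 138 143 157 169 173 164 138 132 161 162 132 129 161
 161]
scene 255-310 [146 138 142 148 150 149 147 147 146 142 130 123 121 122 122 121 122 123
 120 116 113 113 113 114 113 111 108 106 110 121 125 132 135 136 139 147
 152 151 142 134 136 139 143 148 157 163 162 159 158 158 160 160 159 159
 156]
```

jog_arm --pt "0 0 0 0 0 0 0.6" --pt "0 0 0 0 0 0 0.3" --pt "0 0 0 0 0 0 0" --pt "0 0 0 0 0 0 0" --pt "0 0 0 0 0 0 0" --pt "0 0 0 0 0 0 0.6" --pt "0 0 0 0 0 0 0.95" --pt "0 0 0 0 0 0 0.95" --pt "0 0 0 0 0 0 0.95" --pt "0 0 0 0 0 0 0.95"

```text
t: 17.65
eef_pos: [0.5223, -0.2529, 0.1462]
tool_rot: [0.0, 0.0, 1.0, -0.0]
contact_force: [-1.3, 0.0, 0.1]
gripper_width: 0.945
grasp_force: 0.0
```

```bash
python3 m.py
```

```text
17.65 [ 0.52229355 -0.25285878  0.14617911]
top 360-415 [140 110 108 110 110 110 110 110 110 110 108  98  83  77  82  86  90  92
  92  91  92  93  94  99 107 111 110 110 110 110 110 110 110 110 109 108
 108 117 135 153 167 173 165 140 134 161 164 138 132 161 163 132 130 161
 161]
scene 255-310 [145 138 142 143 134 137 146 150 149 143 129 122 121 121 121 122 122 123
 122 121 121 120 115 114 113 113 114 114 112 108 105 106 120 132 139 146
 153 150 142 134 136 140 143 148 157 163 162 159 158 158 160 161 159 159
 156]
```

Five teeth done, with about 6 mm left to the plate. This is squeeze 6, and I'll keep it held.

jog_arm --pt "0 0 0 0 0 0 0.6" --pt "0 0 0 0 0 0 0.3" --pt "0 0 0 0 0 0 0" --pt "0 0 0 0 0 0 0" --pt "0 0 0 0 0 0 0" --pt "0 0 0 0 0 0 0"

```text
t: 18.35
eef_pos: [0.5232, -0.2515, 0.1468]
tool_rot: [0.001, -0.0, 1.0, 0.001]
contact_force: [0.4, 2.2, 5.9]
gripper_width: 0.303
grasp_force: 44.5
```

```bash
python3 m.py
```

```text
18.35 [ 0.52315881 -0.25146842  0.14680308]
top 360-415 [174 136 107 106 108 108 108 108 108 105  95  82  78  82  86  91  92  92
  91  92  92  94 100 107 110 110 110 110 110 110 110 110 110 109 108 105
 102 128 162 161 145 161 172 161 144 160 168 150 138 160 167 145 136 160
 164]
scene 255-310 [144 140 146 147 139 143 144 136 140 143 131 123 121 121 121 121 123 122
 121 122 122 121 120 116 114 113 113 114 114 112 109 104 106 120 133 143
 151 152 145 138 137 139 143 148 157 163 162 159 157 158 160 160 159 158
 156]
```

The nose stopped after about 2 mm while the rod advanced a full tooth, so the foot is pressing with an estimated 8–10 N. I'll hold and hand in.

jog_arm --pt "0 0 0 0 0 0 0" --pt "0 0 0 0 0 0 0" --pt "0 0 0 0 0 0 0" --pt "0 0 0 0 0 0 0"

```text
t: 18.85
eef_pos: [0.5231, -0.2515, 0.1468]
tool_rot: [0.001, -0.0, 1.0, 0.001]
contact_force: [0.9, 1.6, 5.8]
gripper_width: 0.304
grasp_force: 44.5
```

```bash
python3 m.py; python3 -c "
from station import bot
print(bot.hand_in())"
```

```text
18.85 [ 0.52309739 -0.25146395  0.1467734 ]
top 360-415 [174 136 107 106 108 108 107 108 108 105  95  81  78  82  87  91  93  92
  91  92  92  94 100 107 110 110 110 110 109 110 110 110 109 109 108 105
 103 128 162 161 145 161 172 161 144 160 168 150 138 160 167 145 136 160
 164]
scene 255-310 [144 140 145 147 139 143 143 136 140 143 131 122 121 121 121 122 122 123
 122 122 122 121 120 116 114 114 113 113 114 112 109 104 107 120 133 143
 151 152 144 138 137 140 143 148 157 163 162 159 158 159 160 160 159 158
 156]
the job is handed in; nothing more can be done
None
```

I handed the job in at about 19 s with no verdict returned: the taller plate leans in the holder, the foot presses it after six latching squeezes (I estimate 8–10 N from the images, not measured), and the trigger is still held squeezed; one earlier squeeze closed above the handle and moved nothing.

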